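# Slide a copper backing bar under a clamped seam until it clicks home

### The job

Get the seam jig ready for welding: pick up the copper backing bar by its upright handle, lay it in the jig's runway nose first, and slide it along the channel under the two clamped coupons until the sprung ball of the yellow catch clicks into the notch in its side and the bar is fully home, held by the ball. Push slowly and gently, feel for the stop and do not ram it (the catch can be set nearer or farther), then let go; do not disturb the gas cup, the electrode tube or the soapstone.

Things in the scene. Friction and masses are not known exactly. Their poses are not given: they have to be found in the camera images.
- jig: Fixed dark steel base plate 282 x 84 x 8 mm carrying a straight channel. Origin: on the work surface under the channel's centre line, below the near edge of the coupons; x points along the channel in the pushing direction, z up. The base runs from x = -155 to +127 mm; its top, the channel floor, is at z = 8 mm. From x = -155 to -58 it is an open runway (only bolt heads at x = -144, y = +-31, to z = 14).
- channel_mouth (a point): Point on the channel floor where the straight walls begin (jig x = -35, z = 8 mm). From there to jig x = +40 the walls stand at y = +-11.8 mm and rise 14 mm above the floor; before it, from x = -58 to -35, they flare out to about y = +-19 mm. Same axes as the jig.
- coupon_edge (a point): Near edge, underside, of two aluminium coupons clamped over the channel from jig x = 0 to +40 mm (z = 22 to 26 mm, 72 mm wide, red straps and screws on them up to z = 40 mm). They roof the channel, so the bar cannot be laid there from above; it must slide in from the open end, 2 mm below them.
- stop_range_mid (a point): Fixed point of the jig (x = +103 mm) in the middle of the range of the yellow catch, a U-shaped block (top at z = 28 mm) that continues the channel and ends in a solid stop. The catch is clamped anywhere along its slot: the true stop face is up to 14 mm nearer or farther than this point, is not measured and must be felt. Its sprung 12 mm steel ball is on the -y side, 36 mm before the stop.
- bar: Loose copper bar 190 x 22 x 12 mm, 0.3 to 0.5 kg. Origin: centre of its underside; x points to its rounded, sloped nose (x = +95), tail at x = -95, z up. In its -y side, 36 mm behind the nose, is a notch for the ball. Side clearance in the channel 0.8 mm each side. When home, its nose touches the stop (origin at jig x between -6 and 22 mm, z = 8 mm) and the notch is opposite the ball.
- bar_handle (a point): Middle of the bar's upright handle, the place to grasp: a steel tab 8 mm thick along the bar's x axis, 22 mm wide along its y axis, standing from 12 to 54 mm above the bar's underside. The point is 35 mm above the underside, 149 mm behind the nose. Same axes as the bar.
- ball (a joint): How far the sprung ball is pushed back, m: 0 fully out (also before the bar comes), about 0.002 while the bar's side slides over it, below 0.0005 once it has clicked into the notch. Pushing the bar past it takes about 10 N in all (2 to 4 N without it); the click lets the force drop, then the nose meets the solid stop and it rises steeply: stop there, 20 N is plenty.
- frame_work: Fixed welded frame of grey square tube standing behind the work (origin: its middle, on the surface): keep the arm and gripper clear of it. A beam crosses behind the jig at 0.11 to 0.21 m height, its near side running from x = 0.48, y = -0.12 to x = 0.58, y = 0.42 m (robot frame); at its right end a post at x = 0.47 to 0.52, y = -0.16 to -0.11 m rises to 0.36 m.
- gas_cup_mid (a point): Middle of a pink ceramic gas cup, 28 mm across and 46 mm high, standing loose near the jig: leave it alone.
- tungsten_tube_mid (a point): Middle of a clear electrode tube with a red cap, 175 x 19 x 19 mm, lying loose near the jig: leave it alone.
- soapstone_mid (a point): Middle of a flat pale soapstone stick, 100 x 14 x 9 mm, lying loose near the jig: leave it alone.

How it is judged:
By the outcome, as a careful person would: the job done as asked, in the order asked, and still so for the second after the job is handed in, with the robot touching nothing.
It also fails if it takes over 59 s, if anything falls off the work surface, if the arm or the gripper's body presses on something with over 40 N, if the wrist force passes 120 N, or if a joint passes its speed limit or range.

### The arm

A 6-joint arm with a two-finger parallel gripper is mounted at the origin on a cart in front of the work surface, level with it; the furniture and walls round the work are solid. World frame = base frame: x ahead of the robot, y to its left, z up, the work surface at z = 0. Lengths are in m, angles in rad, forces in N, time in s.
With the tool pointing down it reaches from about 0.375 to 0.975 m from the base axis. Payload 3.8 kg.
Tool frame: the origin (TCP) lies at the very end of the fingers, on their centre line; the grasp point (between the pads) lies 19 mm behind it; z points along the fingers, y is the line along which they close (so a half turn about z gives the same grasp; the last joint's range is limited). The gripper opens to 85 mm and grips with 20 to 120 N. Pads are 22 mm wide; open, the fingers measure 114 mm over their backs; the gripper's body (76 mm by 85 mm) begins 54 mm behind the grasp point. The pads swing forward as they close: fully open they stand 13 mm farther back than shut.
Start: joints at [-1.272, 0.264, 1.604, -0, 1.274, -0.037], TCP at [0.222, -0.637, 0.231] pointing down, gripper open.
Joint ranges: [-2.63, 2.63], [-0.94, 2.18], [0.31, 2.57], [-1.31, 4.45], [0, 2.66], [-2.55, 2.55]. Speed limits (rad/s): [2.57, 2.57, 3.14, 3.14, 3.14, 3.14].

### API

Orientations are given as a rotation vector (axis times angle).
In Python, from workcell import read_state, read_camera, calibration, finish_job gives the robot as it stands.
- The arm moves only by the tool step_arm, never from a script. Its argument "commands" is a list of rows, each an object of numbers: "fingers": the gripper's target within -1 to 1 (shut at 1, half-way at 0, fully open at -1); "dx", "dy", "dz": the shift along the tool's x, y, z in m; "roll": the turn about the tool's z in degrees. In form: [{"fingers": .., "dx": .., "dy": .., "dz": .., "roll": ..}, ...]. A call has 1 to 8 rows; each row is the pose to reach, as a shift and turn from the pose commanded when the call began, along the tool's axes at that moment; what a row does not reach only later rows make up. A row lasts 1/8 s, in which the tool goes at most 62.5 mm and 10.7 degrees, less where a joint would pass 70% of its speed; a pose out of reach is approached as far as the arm can. A call with a gripper value outside its range is refused whole. The fingers move at their own pace and stop on an object; "squeeze" is the grip in N (left out, the last holds). Time passes only in rows, so rows that repeat a pose let the fingers close. It gives the time, the measured TCP pose, the force, the opening and the grip force at its end, in the units of the state.
- read_state(): the state, without advancing time (a new reading comes with each control period).
- read_camera(name): name is "scene" or "top" or "wrist"; returns (picture, depth): 400x640x3 uint8, blue, green, red; 400x640 float32, m along the optical axis (not along the pixel's ray), 0 where there is no reading.
- calibration(name): a dict with "intrinsics" (3x3 intrinsics, pixels), "k1" (the pictures are not rectified: a ray, as slopes to the right and down, at radius r is drawn at 1 + k1 r^2 times it, then the intrinsics apply), "world_to_cam" (4x4, takes a point from world to camera coordinates). Camera axes: x right, y up, looking along -z (the intrinsics and any distortion apply to the point x, -y, -z); pixel columns grow to the right and rows downward; lengths in m; the calibration is good to about 2 mm. A picture is of the moment at which its call begins: read the wrist's pose just before it. calibration takes no time and is no camera call; for the wrist camera it gives the pose at the moment of the call.
- finish_job(): hands the job in; it is judged then, once.
The state is a dict: "time": time; "q": joint angles; "joint_vel": joint speeds; "joint_torque": joint torques, N m; "tool_pos": TCP position; "tcp_rot": TCP orientation; "wrist_force": force on the tool from outside, world axes, zero at the start; "torque": the same for the moment, N m; "width": opening from 0.0 (shut) to 1.0 (fully open); "grip_force": force on a finger pad.
Only numpy, scipy, OpenCV 4.12 (cv2) and the standard library are available. Lean on these libraries where they do the work, as an engineer would, in place of code of your own. Each camera call takes 0.05 s, during which the arm holds its last target. There are 200 camera calls.

## Working session

There is one attempt and no reset: what is moved stays moved. The work goes in short steps, Python scripts to look and compute and a tool call to move; the robot and the scene stay as the last step left them, time stands still between calls to the robot, and variables do not carry over. Pictures are saved under pics/ and viewed, at most 10 in all, crops included, and the job is handed in when it is done.

Besides the shell and the picture viewer there is one more tool, called after "Call:" as a command line: name --argument value ..., lists and objects as JSON in quotes. step_arm: Moves the arm, as the interface text tells. Its arguments: {"type":"object","properties":{"commands":{"type":"array","items":{"type":"object","properties":{"fingers":{"type":"number"},"dx":{"type":"number"},"dy":{"type":"number"},"dz":{"type":"number"},"roll":{"type":"number"}}}},"squeeze":{"type":"number"}},"required":["commands"]}

```bash
mkdir -p pics; cat > h.py <<'E'
import numpy as np, cv2
from workcell import read_state, read_camera, calibration, finish_job
def ray(c,u,v):
    K=np.array(c["intrinsics"]);T=np.array(c["world_to_cam"]);k=c["k1"]
    d=np.array([(u-K[0,2])/K[0,0],(v-K[1,2])/K[1,1]]);p=d.copy()
    for _ in range(20): p=d/(1+k*(p@p))
    R=T[:3,:3];o=-R.T@T[:3,3]
    return o,R.T@np.array([p[0],-p[1],-1.])
def onz(c,u,v,z):
    o,r=ray(c,u,v); return o+r*(z-o[2])/r[2]
def dep(c,u,v,d):
    o,r=ray(c,u,v); return o+r*d
def proj(c,P):
    K=np.array(c["intrinsics"]);T=np.array(c["world_to_cam"])
    q=T[:3,:3]@np.array(P)+T[:3,3]; s=np.array([q[0],-q[1]])/-q[2]
    s=s*(1+c["k1"]*(s@s)); return K[:2,:2]@s+K[:2,2]
E
python3 - <<'E'
from h import *
s=read_state();print(s)
for n in("top","scene"):
    p,d=read_camera(n);cv2.imwrite(f"pics/{n}0.png",p);np.save(f"{n}0.npy",d)
    c=calibration(n);print(n,c)
E
```

```text
{'time': 0.0, 'q': array([-1.27188011e+00,  2.64765066e-01,  1.60538938e+00,  8.67593696e-06,
        1.27366611e+00, -3.69122359e-02]), 'joint_vel': array([-2.79709210e-03,  4.17271255e-04,  8.72676613e-04, -1.08026813e-05,
       -9.51529025e-04, -4.34777029e-05]), 'joint_torque': array([-1.83046774e-03, -5.15118599e+01, -3.67313468e+01, -1.51506310e-04,
        1.30131273e-02,  1.53954187e-05]), 'tool_pos': array([ 0.22222612, -0.63659982,  0.22994567]), 'tcp_rot': array([-3.09522954e+00, -5.24669405e-01,  4.43914308e-04]), 'wrist_force': array([-0.18697111,  0.52400182, -1.00187434]), 'torque': array([-0.06928938,  0.01020916, -0.04650866]), 'grip_force': 0.0, 'width': 0.9975616943867195}
top {'intrinsics': array([[387.63669601,   0.        , 322.28450055],
       [  0.        , 387.63669601, 194.57078969],
       [  0.        ,   0.        ,   1.        ]]), 'k1': -0.0641278876628985, 'world_to_cam': array([[-0.02258307, -0.9996853 , -0.01092234,  0.04438785],
       [ 0.98698653, -0.02403337,  0.1589968 , -0.47920706],
       [-0.15920927, -0.00718956,  0.98721868, -1.10781563],
       [ 0.        ,  0.        ,  0.        ,  1.        ]])}
scene {'intrinsics': array([[404.60788994,   0.        , 309.68887792],
       [  0.        , 404.60788994, 203.40390788],
       [  0.        ,   0.        ,   1.        ]]), 'k1': 0.00987413174789837, 'world_to_cam': array([[-0.67839821, -0.73468731, -0.00322686,  0.33256269],
       [ 0.44754789, -0.41673355,  0.79122313, -0.22670679],
       [-0.58264633,  0.53532019,  0.61151905, -0.82514445],
       [ 0.        ,  0.        ,  0.        ,  1.        ]])}
```

View pics/top0.png

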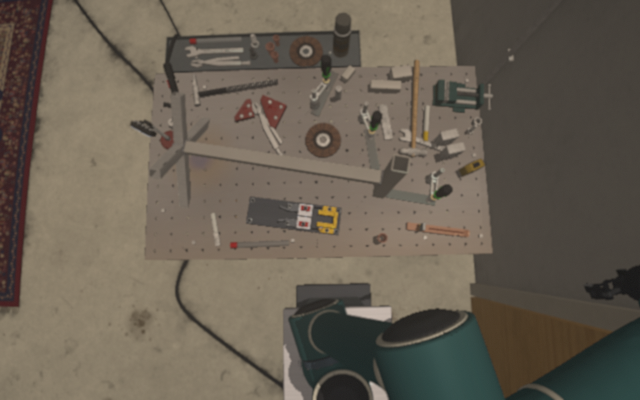

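View pics/scene0.png

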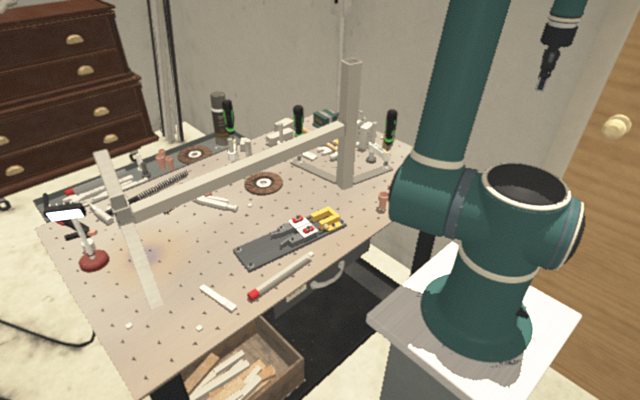

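The top view shows the jig at (248–340, 198–235) with the yellow catch at its right end. The copper bar is at (407–467, 224–236) with the handle near its left end, so its nose points right. The cup is at (380,238), the tube at (230–292, 244) and the soapstone at (214,230).

```bash
python3 - <<'E'
from h import *
p=cv2.imread("pics/top0.png");c=calibration("top");d=np.load("top0.npy")
cv2.imwrite("pics/crop.png",cv2.resize(p[185:260,225:485],None,fx=3,fy=3,interpolation=cv2.INTER_CUBIC))
hsv=cv2.cvtColor(p,cv2.COLOR_BGR2HSV)
def rect(m,x0,y0,x1,y1,z,n):
    mm=np.zeros_like(m);mm[y0:y1,x0:x1]=m[y0:y1,x0:x1]
    v,u=np.nonzero(mm);P=np.array([onz(c,a,b,z)[:2] for a,b in zip(u,v)])*1000
    r=cv2.minAreaRect(P.astype(np.float32));print(n,len(u),P.mean(0).round(),r,cv2.boxPoints(r).round().tolist())
cop=((hsv[...,0]<15)&(hsv[...,1]>90)).astype(np.uint8)
rect(cop,400,215,480,245,.012,"bar")
yel=((hsv[...,0]>18)&(hsv[...,0]<32)&(hsv[...,1]>140)).astype(np.uint8)
rect(yel,300,190,350,245,.028,"catch")
dark=((hsv[...,2]<85)).astype(np.uint8)
rect(dark,240,190,345,240,.008,"base")
rect(cop,370,230,390,246,.023,"cup")
E
```

```text
bar 385 [ 370. -315.] ((370.5191955566406, -309.0489807128906), (185.68081665039062, 21.59991455078125), 81.7908935546875) [[347.0, -399.0], [368.0, -402.0], [394.0, -219.0], [373.0, -216.0]]
catch 297 [408.  18.] ((407.48333740234375, 21.302656173706055), (57.24512481689453, 78.16255950927734), 82.07038879394531) [[365.0, -2.0], [442.0, -12.0], [450.0, 44.0], [373.0, 55.0]]
base 1354 [429. 162.] ((422.95391845703125, 122.7562255859375), (276.7931213378906, 81.15644073486328), 81.14436340332031) [[362.0, -8.0], [442.0, -20.0], [484.0, 253.0], [404.0, 266.0]]
cup 32 [ 351. -142.] ((350.2302551269531, -139.85191345214844), (23.61678695678711, 20.565189361572266), 88.550537109375) [[340.0, -151.0], [360.0, -152.0], [361.0, -128.0], [340.0, -128.0]]
```

View pics/crop.png

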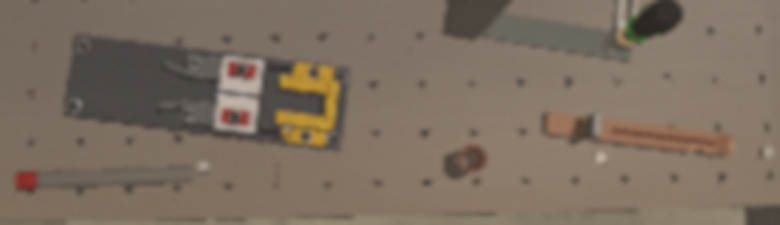

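The bar and jig are nearly parallel, and the bar is already pointing the right way. I'll go above the handle next.

Call:
step_arm --commands '[{"fingers":-0.2,"dx":0.273,"dy":-0.309,"dz":0.07,"roll":27.3},{"fingers":-0.2,"dx":0.273,"dy":-0.309,"dz":0.07,"roll":27.3},{"fingers":-0.2,"dx":0.273,"dy":-0.309,"dz":0.07,"roll":27.3},{"fingers":-0.2,"dx":0.273,"dy":-0.309,"dz":0.07,"roll":27.3},{"fingers":-0.2,"dx":0.273,"dy":-0.309,"dz":0.07,"roll":27.3},{"fingers":-0.2,"dx":0.273,"dy":-0.309,"dz":0.07,"roll":27.3},{"fingers":-0.2,"dx":0.273,"dy":-0.309,"dz":0.07,"roll":27.3},{"fingers":-0.2,"dx":0.273,"dy":-0.309,"dz":0.07,"roll":27.3}]'

```text
time: 1.1
tool_pos: [0.3782, -0.2526, 0.1601]
tcp_rot: [-3.133, 0.214, 0.003]
wrist_force: [-0.6, -0.8, -0.4]
width: 0.602
grip_force: 0.0
```

Call:
step_arm --commands '[{"fingers":-0.2},{"fingers":-0.2},{"fingers":-0.2}]'

```text
invalid input
```

```bash
cat > w.py <<'E'
import sys
from h import *
from scipy.spatial.transform import Rotation as R
s=read_state();c=calibration("wrist");p,d=read_camera("wrist");n=sys.argv[1]
cv2.imwrite(f"pics/{n}.png",p);np.save(f"{n}.npy",d);np.save(f"{n}_c.npy",c,allow_pickle=True)
M=R.from_rotvec(s["tcp_rot"]).as_matrix()
print(s["time"],s["tool_pos"],s["wrist_force"],s["q"][[0,5]],"yaw tool y",np.degrees(np.arctan2(M[1,1],M[0,1])),s["width"])
E
python3 w.py w1
```

```text
1.1 [ 0.37815734 -0.2525947   0.16007994] [-0.58786789 -0.75048555 -0.43838212] [-0.64402091  1.06283843] yaw tool y -97.80855916890884 0.6024774919348611
```

View pics/w1.png

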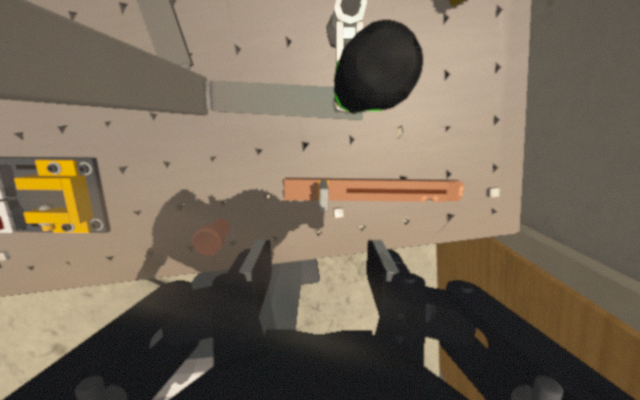

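The wrist view shows the bar level at (285–463, 178–202), with the handle at about (323, 182–212). I'll measure both from this view.

```bash
cat > m.py <<'E'
from h import *
c=np.load("w1_c.npy",allow_pickle=True).item();p=cv2.imread("pics/w1.png");d=np.load("w1.npy")
hsv=cv2.cvtColor(p,cv2.COLOR_BGR2HSV)
m=((hsv[...,0]<14)&(hsv[...,1]>110)).astype(np.uint8);m[:170]=0;m[210:]=0;m[:,:275]=0;m[:,475:]=0
v,u=np.nonzero(m);P=np.array([onz(c,a,b,.012)[:2] for a,b in zip(u,v)])*1000
r=cv2.minAreaRect(P.astype(np.float32));print(r,cv2.boxPoints(r).round(1).tolist())
# handle by depth: points higher than 25mm
P=np.array([[dep(c,a,b,d[b,a]) for a in range(280,360)] for b in range(165,225)])*1000
k=(P[...,2]>25)&(P[...,2]<70);Q=P[k];vv,uu=np.nonzero(k);print(len(Q),uu.min()+280,uu.max()+280,vv.min()+165,vv.max()+165,Q.min(0),Q.max(0),np.median(Q,0))
T=Q[Q[:,2]>48];print("top",len(T),np.median(T,0),T.min(0),T.max(0))
print("bar top z",np.median(P[15:35,55:,2]))
E
python3 m.py
```

```text
((372.8576965332031, -309.164306640625), (187.7760467529297, 24.42668342590332), 81.8405532836914) [[347.3999938964844, -400.3999938964844], [371.6000061035156, -403.79998779296875], [398.29998779296875, -218.0], [374.1000061035156, -214.5]]
260 319 327 182 211 [ 368.79063905 -261.47107667   25.17118018] [ 390.93239546 -251.29880175   55.00035906] [ 382.51252886 -256.56549999   53.14882895]
top 218 [ 380.5152963  -256.3350192    53.33610587] [ 368.79063905 -261.25430001   48.08470673] [ 390.76322703 -251.29880175   55.00035906]
bar top z 11.60815983891489
```

Call:
step_arm --commands '[{"fingers":-0.2,"dx":0.0025,"dy":0.003,"dz":0.05,"roll":0.35},{"fingers":-0.2,"dx":0.0025,"dy":0.003,"dz":0.1,"roll":0.35},{"fingers":-0.2,"dx":0.0025,"dy":0.003,"dz":0.141,"roll":0.35},{"fingers":-0.2,"dx":0.0025,"dy":0.003,"dz":0.141,"roll":0.35},{"fingers":1,"dx":0.0025,"dy":0.003,"dz":0.141,"roll":0.35},{"fingers":1,"dx":0.0025,"dy":0.003,"dz":0.141,"roll":0.35},{"fingers":1,"dx":0.0025,"dy":0.003,"dz":0.141,"roll":0.35},{"fingers":1,"dx":0.0025,"dy":0.003,"dz":0.141,"roll":0.35}]' --squeeze 100

```text
time: 2.15
tool_pos: [0.3822, -0.2602, 0.0227]
tcp_rot: [3.131, -0.23, 0.006]
wrist_force: [0.2, 0.7, 6.2]
width: 0.075
grip_force: 98.4
```

Call:
step_arm --commands '[{"fingers":1,"dx":0,"dy":0,"dz":0,"roll":0},{"fingers":1,"dx":0,"dy":0,"dz":0,"roll":0},{"fingers":1,"dx":0,"dy":0,"dz":0,"roll":0},{"fingers":1,"dx":0,"dy":0,"dz":0,"roll":0}]'

```text
time: 2.65
tool_pos: [0.3822, -0.2602, 0.0227]
tcp_rot: [3.131, -0.23, 0.006]
wrist_force: [-1.4, -0.2, 6.1]
width: 0.076
grip_force: 98.4
```

Call:
step_arm --commands '[{"fingers":1,"dx":0,"dy":0,"dz":-0.02,"roll":0},{"fingers":1,"dx":0,"dy":0,"dz":-0.05,"roll":0},{"fingers":1,"dx":0,"dy":0,"dz":-0.09,"roll":0},{"fingers":1,"dx":0,"dy":0,"dz":-0.09,"roll":0},{"fingers":1,"dx":0,"dy":0,"dz":-0.09,"roll":0},{"fingers":1,"dx":0,"dy":0,"dz":-0.09,"roll":0}]'

```text
time: 3.4
tool_pos: [0.379, -0.2578, 0.1083]
tcp_rot: [-3.131, 0.23, 0.005]
wrist_force: [-0.3, 1.0, -3.0]
width: 0.074
grip_force: 97.8
```

```bash
python3 w.py w2; python3 - <<'E'
from h import *
p,d=read_camera("scene");cv2.imwrite("pics/s2.png",p)
w=cv2.imread("pics/w2.png");o=np.vstack([w[:300],np.zeros((5,640,3),np.uint8),p[130:330,:640]]);cv2.imwrite("pics/o2.png",o)
# bar tilt from wrist depth
c=np.load("w2_c.npy",allow_pickle=True).item();d=np.load("w2.npy")
hsv=cv2.cvtColor(w,cv2.COLOR_BGR2HSV);m=(hsv[...,0]<14)&(hsv[...,1]>110)&(d>0)
v,u=np.nonzero(m);P=np.array([dep(c,a,b,d[b,a]) for a,b in zip(u,v)])*1000
k=(P[:,2]>40);P=P[k];print(len(P),P.min(0),P.max(0))
A=np.c_[P[:,:2],np.ones(len(P))];print("z-plane",np.linalg.lstsq(A,P[:,2],rcond=None)[0])
r=cv2.minAreaRect(P[:,:2].astype(np.float32));print(r,cv2.boxPoints(r).round(1).tolist())
E
```

```text
3.4 [ 0.37898598 -0.25781498  0.10834768] [-0.27128399  0.99764201 -2.95110156] [-0.65172912  1.06581578] yaw tool y -98.40890492090496 0.07359637162249581
10555 [ 338.29786344 -406.54621327   40.03568476] [ 461.94232012 -123.67385657  199.3978835 ]
z-plane [ 5.16178573e-01 -1.15815973e-01 -1.31932192e+02]
((401.3067626953125, -264.1380920410156), (120.9126205444336, 282.9511413574219), 1.1778239011764526) [[338.0, -123.9000015258789], [343.79998779296875, -406.79998779296875], [464.70001220703125, -404.29998779296875], [458.79998779296875, -121.4000015258789]]
```

View pics/o2.png

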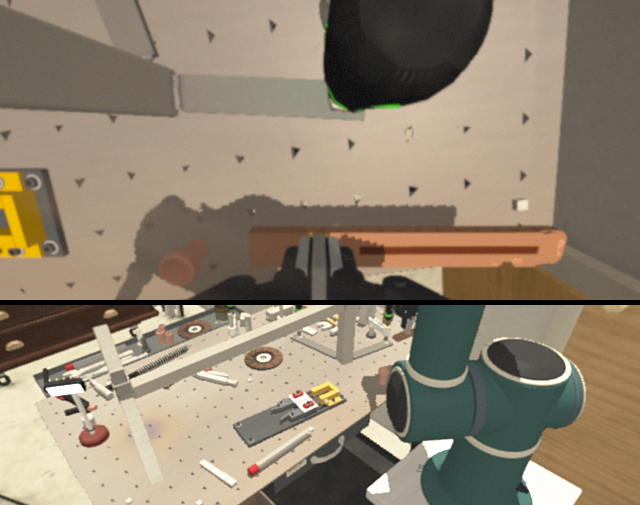

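The bar is lifted and held; it spans (250–565, 227–268) in the wrist view. Next I'll measure its tilt and yaw in the hand, and fit the jig's pose from the depth data and the catch.

```bash
cat > bar.py <<'E'
import sys
from h import *
n=sys.argv[1];c=np.load(f"{n}_c.npy",allow_pickle=True).item();d=np.load(f"{n}.npy");w=cv2.imread(f"pics/{n}.png")
hsv=cv2.cvtColor(w,cv2.COLOR_BGR2HSV);m=(hsv[...,0]<14)&(hsv[...,1]>110)&(d>0);m[:220]=0;m[275:]=0;m[:,:240]=0;m[:,580:]=0
v,u=np.nonzero(m);P=np.array([dep(c,a,b,d[b,a]) for a,b in zip(u,v)])*1000
z0=np.median(P[:,2]);P=P[abs(P[:,2]-z0)<6];A=np.c_[P[:,:2]-P[:,:2].mean(0),np.ones(len(P))]
co=np.linalg.lstsq(A,P[:,2],rcond=None)[0];print("n",len(P),"ztop",z0,"slopes deg",np.degrees(co[:2]),"along nose", np.degrees(-co[1]))
r=cv2.minAreaRect(P[:,:2].astype(np.float32));print(r,cv2.boxPoints(r).round(1).tolist())
# edge-based yaw: mid of v per column (on plane z0)
cols=np.unique(u);ms=np.array([(onz(c,a,(v[u==a].min()+v[u==a].max())/2,z0/1000)[:2]) for a in cols if 380<a<540 and (u==a).sum()>15])*1000
f=np.polyfit(ms[:,1],ms[:,0],1);print("yaw",-90-np.degrees(np.arctan(f[0])),"centre x at y=-300",np.polyval(f,-300))
E
python3 bar.py w2
```

```text
n 9646 ztop 96.75005164722918 slopes deg [-4.13514879  1.20896421] along nose -1.2089642119550703
((367.9195251464844, -311.44140625), (191.2256622314453, 22.959814071655273), 81.47474670410156) [[342.3999938964844, -404.29998779296875], [365.1000061035156, -407.70001220703125], [393.3999938964844, -218.60000610351562], [370.70001220703125, -215.1999969482422]]
yaw -98.23735757781819 centre x at y=-300 371.37677916558835
```

Call:
step_arm --commands '[{"fingers":1,"dx":-0.003,"dy":-0.02,"dz":-0.01,"roll":0},{"fingers":1,"dx":-0.012,"dy":-0.07,"dz":-0.027,"roll":0},{"fingers":1,"dx":-0.021,"dy":-0.125,"dz":-0.027,"roll":0},{"fingers":1,"dx":-0.03,"dy":-0.18,"dz":-0.027,"roll":0},{"fingers":1,"dx":-0.04,"dy":-0.235,"dz":-0.027,"roll":0},{"fingers":1,"dx":-0.049,"dy":-0.29,"dz":-0.027,"roll":0},{"fingers":1,"dx":-0.058,"dy":-0.345,"dz":-0.027,"roll":0},{"fingers":1,"dx":-0.063,"dy":-0.373,"dz":-0.027,"roll":0}]'

```text
time: 4.5
tool_pos: [0.3716, 0.1224, 0.1377]
tcp_rot: [-3.132, 0.226, -0.001]
wrist_force: [0.7, -0.5, -4.7]
width: 0.075
grip_force: 98.5
```

Call:
step_arm --commands '[{"fingers":1,"dx":0,"dy":0,"dz":0,"roll":0},{"fingers":1,"dx":0,"dy":0,"dz":0,"roll":0}]'

```text
time: 4.75
tool_pos: [0.3721, 0.1193, 0.1373]
tcp_rot: [3.133, -0.229, -0.0]
wrist_force: [-0.1, -1.1, -2.4]
width: 0.074
grip_force: 98.6
```

```bash
python3 w.py w3; python3 bar.py w3
```

```text
4.75 [0.37209583 0.11927075 0.13726489] [-0.13198917 -1.10142556 -2.41977266] [0.24674056 1.96348648] yaw tool y -98.35144204625253 0.07411338348570647
n 9543 ztop 125.76610609913044 slopes deg [-4.00206864  1.08846895] along nose -1.0884689450567224
((361.11962890625, 65.54788970947266), (190.83535766601562, 23.008947372436523), 81.49803924560547) [[335.6000061035156, -27.100000381469727], [358.3999938964844, -30.5], [386.6000061035156, 158.1999969482422], [363.79998779296875, 161.60000610351562]]
yaw -97.94760194634743 centre x at y=-300 311.84055369547866
```

View pics/w3.png

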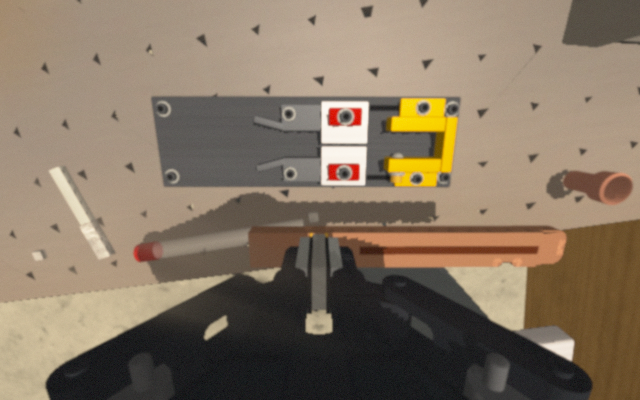

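The jig is in clear view: base corners at about (152,97), (461,97), (449,186) and (163,187). The coupon seam is at (345,150) and the runway bolts at (163,108) and (171,176). The bar is at (250–565, 228–267).

```bash
cat > jig.py <<'E'
from h import *
c=np.load("w3_c.npy",allow_pickle=True).item();p=cv2.imread("pics/w3.png");hsv=cv2.cvtColor(p,cv2.COLOR_BGR2HSV)
g=cv2.GaussianBlur(cv2.cvtColor(p,cv2.COLOR_BGR2GRAY),(3,3),0).astype(float)
W=lambda u,v,z:onz(c,u,v,z)[:2]*1000
# long edges: strongest vertical gradient near v=97 and v=186, as 3D at z=8
def edge(v0,v1,sg,us):
    o=[]
    for u in us:
        d=sg*np.diff(g[v0:v1,u]);i=d.argmax();o.append((u,v0+i+.5))
    o=np.array(o);f=np.polyfit(o[:,0],o[:,1],1)
    for _ in range(3):
        k=abs(np.polyval(f,o[:,0])-o[:,1])<1.5;f=np.polyfit(o[k,0],o[k,1],1)
    print("edge",f,k.mean());return f
us=range(175,245)
a=edge(88,108,-1,range(170,390));b=edge(176,198,1,range(180,380))
def line(f,z): 
    A=W(170,np.polyval(f,170),z);B=W(440,np.polyval(f,440),z);return A,B
la=line(a,.008);lb=line(b,.008)
for l in(la,lb):print(l,"yaw",np.degrees(np.arctan2(*(l[1]-l[0])[::-1])))
h=np.radians(-98.3);
# mean direction
e=sum((l[1]-l[0])/np.linalg.norm(l[1]-l[0]) for l in(la,lb));e/=np.linalg.norm(e);n=np.array([-e[1],e[0]])
print("dir",e,"yaw",np.degrees(np.arctan2(e[1],e[0])),"width",(la[0]-lb[0])@n)
mid=((la[0]+la[1])/2@n+(lb[0]+lb[1])/2@n)/2;print("lateral centre (base edges)",mid)
for nm,u,v,z in(("boltA",163,108,.014),("boltB",171.5,176.5,.014),("boltC",452,108,.014),("boltD",444.5,178,.014),("seamL",322,146,.026),("seamR",367,146,.026)):
    P=W(u,v,z);print(nm,P,"along",P@e,"lat",P@n-mid)
# end edges along x: base tail edge near u=157 at v=142
for v in(125,142,160):
    d=-np.diff(g[v,145:175]);u=145+d.argmax()+.5;print("tail along",W(u,v,.008)@e)
for v in(120,170):
    d=np.diff(g[v,300:335]);u=300+d.argmax()+.5;print("coupon near edge",u,W(u,v,.026)@e)
# seam row
for u in(326,330,362,366):
    s=g[140:160,u];v=140+s.argmin();print("seam",u,v,W(u,v,.026)@n-mid)
# channel walls seen: centre from dark gap between coupon... bar centreline relative
B=[W(u,v,.1258) for u,v in((0,0),)]
for l in(np.array([361.12,65.55]),):print("bar centre along",l@e,"lat",l@n-mid)
T=np.array([372.1,119.3]);print("TCP along",T@e,"lat",T@n-mid)
E
python3 jig.py
```

```text
edge [5.86837375e-03 9.43201041e+01] 0.8772727272727273
edge [1.56020794e-03 1.86150830e+02] 0.775
(array([484.32057844, 238.81225473]), array([447.5073035 ,  -2.19721374])) yaw -98.68458528174071
(array([402.90243634, 262.43710487]), array([364.14928166,   0.60049784])) yaw -98.41894913815376
dir [-0.14870293 -0.98888191] yaw -98.55176720994723 width 84.02601263492362
lateral centre (base edges) 401.4228734362538
boltA [473.91733405 245.15822451] along -312.90543233164584 lat 30.769658865798647
boltB [412.80499852 254.91778005] along -313.46889664368814 lat -31.114498935795382
boltC [436.4198105  -10.02550002] along -54.98287093513237 lat 31.635604775732304
boltD [373.79750372  -1.51311709] along -54.08849165462998 lat -31.55627805496914
seamL [420.95569597 109.40311533] along -170.78410929827382 lat -1.4159639668382624
seamR [415.23813627  70.26194997] along -131.2279009260389 lat -1.2495491846145796
tail along -326.0851413908463
tail along -326.47453578268187
tail along -326.0622082752316
coupon near edge 321.5 -171.36551977587
coupon near edge 320.5 -171.98464750509885
seam 326 144 0.3226766824835181
seam 330 144 0.33651483101976964
seam 362 145 -0.4062085626049452
seam 366 145 -0.390317796545105
bar centre along -118.52081314670707 lat -54.065314498718465
TCP along -173.3059741758164 lat -51.200173836454496
```

Call:
step_arm --commands '[{"fingers":1,"dx":0.008,"dy":-0.03,"dz":0,"roll":0.25},{"fingers":1,"dx":0.02,"dy":-0.075,"dz":0,"roll":0.25},{"fingers":1,"dx":0.035,"dy":-0.125,"dz":0,"roll":0.25},{"fingers":1,"dx":0.047,"dy":-0.17,"dz":0.01,"roll":0.25},{"fingers":1,"dx":0.0537,"dy":-0.194,"dz":0.03,"roll":0.25},{"fingers":1,"dx":0.0537,"dy":-0.194,"dz":0.06,"roll":0.25},{"fingers":1,"dx":0.0537,"dy":-0.194,"dz":0.08,"roll":0.25},{"fingers":1,"dx":0.0537,"dy":-0.194,"dz":0.08,"roll":0.25}]'

```text
time: 5.8
tool_pos: [0.4528, 0.301, 0.0551]
tcp_rot: [3.129, -0.24, -0.007]
wrist_force: [0.4, -0.4, -3.2]
width: 0.076
grip_force: 98.9
```

Call:
step_arm --commands '[{"fingers":1,"dx":0,"dy":0,"dz":0,"roll":0},{"fingers":1,"dx":0,"dy":0,"dz":0,"roll":0},{"fingers":1,"dx":0,"dy":0,"dz":0,"roll":0}]'

```text
time: 6.18
tool_pos: [0.4549, 0.3036, 0.0585]
tcp_rot: [-3.131, 0.238, -0.003]
wrist_force: [0.6, -0.2, -3.4]
width: 0.076
grip_force: 99.0
```

```bash
python3 w.py w4; python3 bar.py w4; python3 - <<'E'
from h import *
s=read_state();e=np.array([-.1487,-.98888]);n=np.array([.98888,-.1487]);T=s["tool_pos"][:2]*1000
print("TCP jig x",T@e+170.7,"lat",T@n-401.4)
w=cv2.imread("pics/w4.png");cv2.imwrite("pics/w4b.png",cv2.resize(w[80:300,240:640],None,fx=2,fy=2))
E
```

```text
6.175 [0.45494632 0.30364842 0.05846671] [ 0.61460376 -0.22885604 -3.37725699] [0.54299258 2.26522684] yaw tool y -98.67702093888923 0.07648850273943268
n 9606 ztop 46.79039622223878 slopes deg [-3.93323254  1.21695026] along nose -1.216950261143189
((443.7881774902344, 250.619384765625), (189.9070281982422, 23.163358688354492), 81.02090454101562) [[417.5, 158.60000610351562], [440.3999938964844, 155.0], [470.0, 342.6000061035156], [447.20001220703125, 346.20001220703125]]
yaw -98.50681841177384 centre x at y=-300 363.3461652645168
TCP jig x -197.15386106277424 lat 3.1388226745859242
```

View pics/w4b.png

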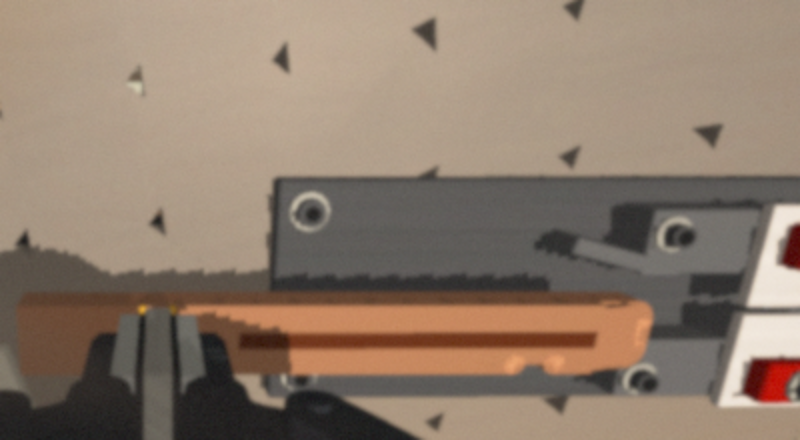

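The bar hovers over the runway with its nose at crop (652,330). The dark strip above it is its far side face, so the centreline should be taken from the top face only.

```bash
cat > m4.py <<'E'
from h import *
e=np.array([-.1487,-.98888]);n=np.array([.98888,-.1487])
c=np.load("w4_c.npy",allow_pickle=True).item()
def J(cx,cy,z):
    P=onz(c,240+cx/2-.25,80+cy/2-.25,z)[:2]*1000;return (P@e+170.7).round(1),(P@n-401.4).round(1)
for z in(.0455,.0468):
  for x,a,b in((220,304,374),(400,304,375),(560,304,374)):print(z,x,J(x,a,z),J(x,b,z))
print("nose",J(653,330,.044))
for q in((310,212,.014),(677,236,.014),(640,380,.014),(400,178,.008),(450,395,.008),(600,178,.008),(650,394,.008)):print(q,J(*q))
print("seam",J(790,309,.026))
g=cv2.cvtColor(cv2.imread("pics/w4.png"),cv2.COLOR_BGR2GRAY)
print(g[224:276,440])
E
python3 m4.py
```

```text
0.0455 220 (np.float64(-179.2), np.float64(10.7)) (np.float64(-178.6), np.float64(-11.9))
0.0455 400 (np.float64(-126.6), np.float64(10.6)) (np.float64(-124.0), np.float64(-12.3))
0.0455 560 (np.float64(-79.5), np.float64(10.5)) (np.float64(-75.2), np.float64(-12.2))
0.0468 220 (np.float64(-179.4), np.float64(11.2)) (np.float64(-178.8), np.float64(-11.2))
0.0468 400 (np.float64(-127.2), np.float64(11.1)) (np.float64(-124.6), np.float64(-11.7))
0.0468 560 (np.float64(-80.5), np.float64(11.0)) (np.float64(-76.2), np.float64(-11.5))
nose (np.float64(-48.5), np.float64(1.5))
(310, 212, 0.014) (np.float64(-146.3), np.float64(31.5))
(677, 236, 0.014) (np.float64(-19.8), np.float64(23.1))
(640, 380, 0.014) (np.float64(-20.3), np.float64(-31.5))
(400, 178, 0.008) (np.float64(-114.7), np.float64(42.1))
(450, 395, 0.008) (np.float64(-86.3), np.float64(-40.8))
(600, 178, 0.008) (np.float64(-45.9), np.float64(42.1))
(650, 394, 0.008) (np.float64(-9.4), np.float64(-40.7))
seam (np.float64(13.3), np.float64(1.0))
[ 50  59  69  77  77  79  80  86 108 131 147 153 153 152 154 149 150 149
 153 151 149 140 122  91  73  70  71  69  75  91 122 142 149 153 151 149
 146 150 153 149 150 149 142 119  99  91  91  91  90  91  93  93]
```

Call:
step_arm --commands '[{"fingers":1,"dx":0.0011,"dy":0,"dz":0.006,"roll":-0.14},{"fingers":1,"dx":0.0011,"dy":0,"dz":0.012,"roll":-0.14},{"fingers":1,"dx":0.0011,"dy":0,"dz":0.018,"roll":-0.14},{"fingers":1,"dx":0.0011,"dy":0,"dz":0.022,"roll":-0.14},{"fingers":1,"dx":0.0011,"dy":0,"dz":0.022,"roll":-0.14},{"fingers":1,"dx":0.0011,"dy":0,"dz":0.022,"roll":-0.14},{"fingers":1,"dx":0.0011,"dy":0,"dz":0.022,"roll":-0.14}]'

```text
time: 7.1
tool_pos: [0.4555, 0.3034, 0.0356]
tcp_rot: [-3.133, 0.233, -0.001]
wrist_force: [-1.0, 0.4, -3.5]
width: 0.074
grip_force: 98.8
```

Call:
step_arm --commands '[{"fingers":1,"dx":0,"dy":0,"dz":0.001,"roll":0},{"fingers":1,"dx":0,"dy":0,"dz":0.002,"roll":0},{"fingers":1,"dx":0,"dy":0,"dz":0.003,"roll":0},{"fingers":1,"dx":0,"dy":0,"dz":0.003,"roll":0},{"fingers":1,"dx":0,"dy":0,"dz":0.003,"roll":0}]'

```text
time: 7.72
tool_pos: [0.4552, 0.3032, 0.0323]
tcp_rot: [3.133, -0.233, -0.0]
wrist_force: [-0.6, -0.5, -3.3]
width: 0.072
grip_force: 98.8
```

Call:
step_arm --commands '[{"fingers":1,"dx":0,"dy":0,"dz":0.0005,"roll":0},{"fingers":1,"dx":0,"dy":0,"dz":0.001,"roll":0},{"fingers":1,"dx":0,"dy":0,"dz":0.0015,"roll":0},{"fingers":1,"dx":0,"dy":0,"dz":0.0015,"roll":0},{"fingers":1,"dx":0,"dy":0,"dz":0.0015,"roll":0}]'

```text
time: 8.35
tool_pos: [0.4553, 0.3033, 0.0309]
tcp_rot: [-3.133, 0.233, -0.0]
wrist_force: [-0.2, 0.8, -2.2]
width: 0.077
grip_force: 99.1
```

```bash
python3 w.py w5; python3 bar.py w5; python3 - <<'E'
from h import *
w=cv2.imread("pics/w5.png");cv2.imwrite("pics/w5b.png",cv2.resize(w[80:300,240:640],None,fx=2,fy=2))
c=np.load("w5_c.npy",allow_pickle=True).item();d=np.load("w5.npy")
P=np.array([dep(c,a,b,d[b,a]) for a in range(420,500,3) for b in range(180,215,3)])*1000
A=np.c_[P[:,:2]-P[:,:2].mean(0),np.ones(len(P))];co=np.linalg.lstsq(A,P[:,2],rcond=None)[0];print("base plane",co[2],np.degrees(co[:2]))
E
```

```text
8.35 [0.45529033 0.30328942 0.03087939] [-0.15393889  0.77760335 -2.18314385] [0.54207808 2.26147571] yaw tool y -98.51668028478264 0.07718124804954687
n 9607 ztop 19.443723704063817 slopes deg [-4.11344342  1.02691276] along nose -1.0269127617064127
((444.0989990234375, 250.05044555664062), (189.93994140625, 23.109554290771484), 81.33702850341797) [[418.3999938964844, 157.89999389648438], [441.20001220703125, 154.39999389648438], [469.79998779296875, 342.20001220703125], [447.0, 345.70001220703125]]
yaw -98.31928115668424 centre x at y=-300 365.57653452067575
base plane 7.468914047164249 [-0.62573772 -0.04309566]
```

View pics/w5b.png

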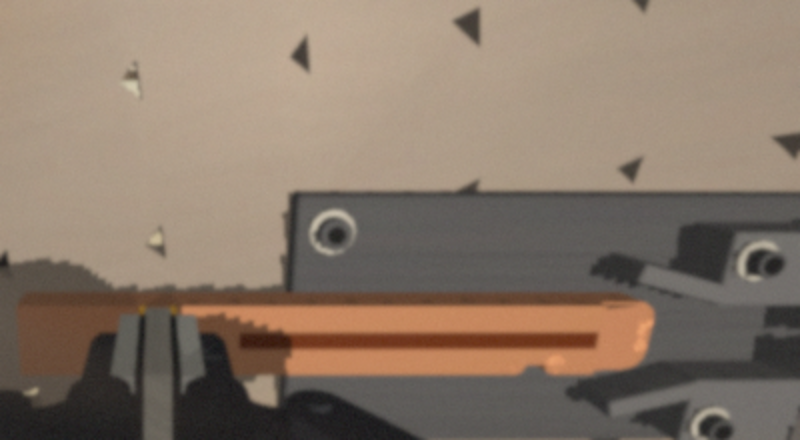

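The nose sits between the flare tips, at crop (652,338). I'll check the lateral offset once more against the flares and base edges.

```bash
cat > m5.py <<'E'
from h import *
e=np.array([-.1487,-.98888]);n=np.array([.98888,-.1487])
c=np.load("w5_c.npy",allow_pickle=True).item()
def J(cx,cy,z):
    P=onz(c,240+cx/2-.25,80+cy/2-.25,z)[:2]*1000;return (P@e+170.7).round(1),(P@n-401.4).round(1)
for z in(.0195,):
  for x,a,b in((220,304,374),(400,304,375),(560,304,374)):print(z,x,J(x,a,z),J(x,b,z))
print("nose",J(655,336,.016))
g=cv2.cvtColor(cv2.imread("pics/w5.png"),cv2.COLOR_BGR2GRAY).astype(float)
for x in(400,500,600):
    u=240+x//2;v=160+np.diff(g[160:190,u]).argmin()+.5;print("top edge",J(x+.5,(v-80)*2+.5,.008))
print("tail",J(291,250,.008),"wall bolts",J(762,261,.014),J(712,426,.014),"boltA",J(333,232,.014))
print("wall tops",J(718,288,.022),J(660,360,.022),"wall far end",J(790,300,.022),J(790,368,.022))
E
python3 m5.py
```

```text
0.0195 220 (np.float64(-179.1), np.float64(11.7)) (np.float64(-178.4), np.float64(-10.7))
0.0195 400 (np.float64(-127.0), np.float64(11.8)) (np.float64(-124.3), np.float64(-11.0))
0.0195 560 (np.float64(-80.3), np.float64(11.8)) (np.float64(-75.9), np.float64(-10.7))
nose (np.float64(-46.5), np.float64(0.1))
top edge (np.float64(-125.6), np.float64(42.7))
top edge (np.float64(-96.0), np.float64(42.8))
top edge (np.float64(-66.2), np.float64(42.8))
tail (np.float64(-156.8), np.float64(24.8)) wall bolts (np.float64(-18.0), np.float64(23.2)) (np.float64(-18.3), np.float64(-32.4)) boltA (np.float64(-146.4), np.float64(31.9))
wall tops (np.float64(-37.5), np.float64(17.6)) (np.float64(-48.9), np.float64(-4.9)) wall far end (np.float64(-15.4), np.float64(13.9)) (np.float64(-8.8), np.float64(-7.6))
```

Call:
step_arm --commands '[{"fingers":1,"dx":0.0003,"dy":0.003,"dz":0.0005,"roll":0},{"fingers":1,"dx":0.0003,"dy":0.006,"dz":0.0008,"roll":0},{"fingers":1,"dx":0.0003,"dy":0.009,"dz":0.0008,"roll":0},{"fingers":1,"dx":0.0003,"dy":0.012,"dz":0.0008,"roll":0},{"fingers":1,"dx":0.0003,"dy":0.015,"dz":0.0008,"roll":0},{"fingers":1,"dx":0.0003,"dy":0.018,"dz":0.0008,"roll":0},{"fingers":1,"dx":0.0003,"dy":0.018,"dz":0.0008,"roll":0}]'

```text
time: 9.28
tool_pos: [0.4534, 0.2856, 0.0307]
tcp_rot: [-3.132, 0.234, -0.002]
wrist_force: [0.7, 3.0, 5.0]
width: 0.075
grip_force: 100.3
```

Call:
step_arm --commands '[{"fingers":1,"dx":0,"dy":0.003,"dz":0,"roll":0},{"fingers":1,"dx":0,"dy":0.006,"dz":0,"roll":0},{"fingers":1,"dx":0,"dy":0.009,"dz":0,"roll":0},{"fingers":1,"dx":0,"dy":0.012,"dz":0,"roll":0},{"fingers":1,"dx":0,"dy":0.015,"dz":0,"roll":0},{"fingers":1,"dx":0,"dy":0.018,"dz":0,"roll":0},{"fingers":1,"dx":0,"dy":0.021,"dz":0,"roll":0}]'

```text
time: 10.15
tool_pos: [0.4503, 0.2652, 0.0307]
tcp_rot: [-3.131, 0.234, -0.002]
wrist_force: [-0.3, 4.7, 5.2]
width: 0.074
grip_force: 100.3
```

Call:
step_arm --commands '[{"fingers":0.5,"dx":0,"dy":0,"dz":0,"roll":0},{"fingers":0.5,"dx":0,"dy":0,"dz":0,"roll":0},{"fingers":0.5,"dx":0,"dy":0,"dz":0,"roll":0},{"fingers":0.5,"dx":0,"dy":0,"dz":0,"roll":0}]'

```text
time: 10.65
tool_pos: [0.4494, 0.2643, 0.0296]
tcp_rot: [3.132, -0.233, -0.001]
wrist_force: [0.5, 0.5, -0.7]
width: 0.249
grip_force: 0.0
```

Call:
step_arm --commands '[{"fingers":1,"dx":0,"dy":0,"dz":0,"roll":0},{"fingers":1,"dx":0,"dy":0,"dz":0,"roll":0},{"fingers":1,"dx":0,"dy":0,"dz":0,"roll":0},{"fingers":1,"dx":0,"dy":0,"dz":0,"roll":0},{"fingers":1,"dx":0,"dy":0,"dz":0,"roll":0}]' --squeeze 50

```text
time: 11.28
tool_pos: [0.4497, 0.2646, 0.0299]
tcp_rot: [-3.133, 0.233, 0.0]
wrist_force: [-0.9, -0.4, -0.1]
width: 0.082
grip_force: 49.2
```

```bash
python3 w.py w6; python3 bar.py w6; python3 - <<'E'
from h import *
w=cv2.imread("pics/w6.png");cv2.imwrite("pics/w6b.png",cv2.resize(w[80:300,240:640],None,fx=2,fy=2))
E
```

```text
11.275 [0.44968169 0.26456048 0.02992685] [-0.87251332 -0.40907122 -0.08565317] [0.48400901 2.20348861] yaw tool y -98.5220086339193 0.08240834335969925
n 9555 ztop 19.361942233267175 slopes deg [-3.30774128  0.79846853] along nose -0.7984685268556304
((438.7749328613281, 211.0794677734375), (190.53135681152344, 24.934980392456055), 80.14861297607422) [[410.20001220703125, 119.4000015258789], [434.79998779296875, 115.0999984741211], [467.3999938964844, 302.79998779296875], [442.79998779296875, 307.1000061035156]]
yaw -99.55988628721985 centre x at y=-300 354.7383156463526
```

View pics/w6b.png

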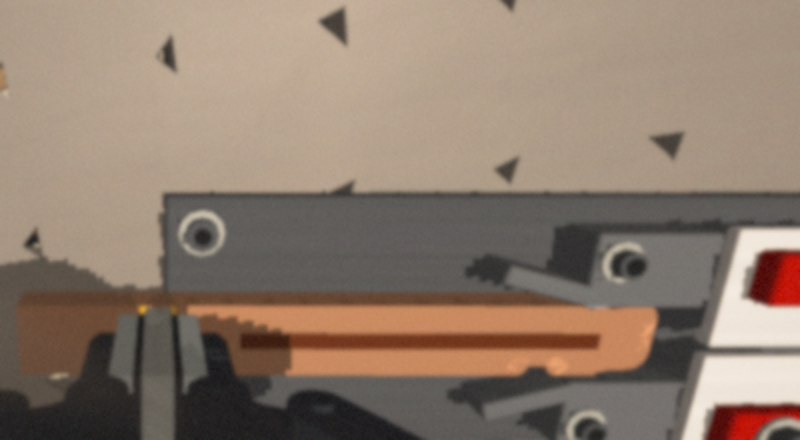

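The nose is inside the straight channel, at crop (655,340), and the forces are near zero. I'll slide it in.

Call:
step_arm --commands '[{"fingers":1,"dx":0,"dy":0.003,"dz":0,"roll":0},{"fingers":1,"dx":0,"dy":0.006,"dz":0,"roll":0},{"fingers":1,"dx":0,"dy":0.009,"dz":0,"roll":0},{"fingers":1,"dx":0,"dy":0.012,"dz":0,"roll":0},{"fingers":1,"dx":0,"dy":0.015,"dz":0,"roll":0},{"fingers":1,"dx":0,"dy":0.018,"dz":0,"roll":0},{"fingers":1,"dx":0,"dy":0.021,"dz":0,"roll":0},{"fingers":1,"dx":0,"dy":0.024,"dz":0,"roll":0}]'

```text
time: 12.32
tool_pos: [0.4461, 0.2406, 0.0299]
tcp_rot: [3.133, -0.234, -0.0]
wrist_force: [-0.3, 1.2, -1.2]
width: 0.084
grip_force: 49.0
```

Call:
step_arm --commands '[{"fingers":1,"dx":0,"dy":0.003,"dz":0,"roll":0},{"fingers":1,"dx":0,"dy":0.006,"dz":0,"roll":0},{"fingers":1,"dx":0,"dy":0.009,"dz":0,"roll":0},{"fingers":1,"dx":0,"dy":0.012,"dz":0,"roll":0},{"fingers":1,"dx":0,"dy":0.015,"dz":0,"roll":0},{"fingers":1,"dx":0,"dy":0.018,"dz":0,"roll":0}]'

```text
time: 13.08
tool_pos: [0.4434, 0.2228, 0.0299]
tcp_rot: [3.133, -0.233, -0.0]
wrist_force: [-1.1, 2.1, -1.2]
width: 0.085
grip_force: 49.0
```

Call:
step_arm --commands '[{"fingers":1,"dx":0,"dy":0.003,"dz":0,"roll":0},{"fingers":1,"dx":0,"dy":0.006,"dz":0,"roll":0},{"fingers":1,"dx":0,"dy":0.009,"dz":0,"roll":0},{"fingers":1,"dx":0,"dy":0.012,"dz":0,"roll":0},{"fingers":1,"dx":0,"dy":0.015,"dz":0,"roll":0},{"fingers":1,"dx":0,"dy":0.018,"dz":0,"roll":0}]'

```text
time: 13.82
tool_pos: [0.4407, 0.205, 0.0299]
tcp_rot: [3.133, -0.233, -0.0]
wrist_force: [-2.4, 2.1, -2.2]
width: 0.087
grip_force: 49.0
```

Call:
step_arm --commands '[{"fingers":1,"dx":0,"dy":0.002,"dz":0,"roll":0},{"fingers":1,"dx":0,"dy":0.004,"dz":0,"roll":0},{"fingers":1,"dx":0,"dy":0.006,"dz":0,"roll":0},{"fingers":1,"dx":0,"dy":0.008,"dz":0,"roll":0},{"fingers":1,"dx":0,"dy":0.01,"dz":0,"roll":0}]'

```text
time: 14.45
tool_pos: [0.4392, 0.1952, 0.0299]
tcp_rot: [-3.133, 0.233, 0.0]
wrist_force: [-1.8, 3.1, -2.2]
width: 0.084
grip_force: 49.0
```

Call:
step_arm --commands '[{"fingers":1,"dx":0,"dy":0.002,"dz":0,"roll":0},{"fingers":1,"dx":0,"dy":0.004,"dz":0,"roll":0},{"fingers":1,"dx":0,"dy":0.006,"dz":0,"roll":0},{"fingers":1,"dx":0,"dy":0.008,"dz":0,"roll":0}]'

```text
time: 14.95
tool_pos: [0.4381, 0.1876, 0.0301]
tcp_rot: [-3.132, 0.234, 0.0]
wrist_force: [-3.2, 7.8, -0.5]
width: 0.085
grip_force: 49.3
```

Call:
step_arm --commands '[{"fingers":1,"dx":0,"dy":0.002,"dz":0,"roll":0},{"fingers":1,"dx":0,"dy":0.004,"dz":0,"roll":0},{"fingers":1,"dx":0,"dy":0.006,"dz":0,"roll":0},{"fingers":1,"dx":0,"dy":0.008,"dz":0,"roll":0}]'

```text
time: 15.45
tool_pos: [0.4371, 0.182, 0.0307]
tcp_rot: [-3.128, 0.235, -0.0]
wrist_force: [-5.6, 13.8, 0.8]
width: 0.082
grip_force: 49.5
```

Force is rising at nose x ≈ 75 mm, probably the ball, and there is some side load. I'll ease the side load by 1 mm and continue in small steps.

Call:
step_arm --commands '[{"fingers":1,"dx":-0.0005,"dy":0,"dz":0,"roll":0},{"fingers":1,"dx":-0.001,"dy":0,"dz":0,"roll":0},{"fingers":1,"dx":-0.001,"dy":0,"dz":0,"roll":0}]'

```text
time: 15.82
tool_pos: [0.4369, 0.181, 0.0306]
tcp_rot: [-3.13, 0.233, -0.003]
wrist_force: [-2.3, 8.6, -1.1]
width: 0.082
grip_force: 49.2
```

Call:
step_arm --commands '[{"fingers":1,"dx":0,"dy":0.0005,"dz":0,"roll":0},{"fingers":1,"dx":0,"dy":0.001,"dz":0,"roll":0},{"fingers":1,"dx":0,"dy":0.001,"dz":0,"roll":0}]'

```text
time: 16.2
tool_pos: [0.4367, 0.1803, 0.0307]
tcp_rot: [-3.13, 0.234, -0.003]
wrist_force: [-2.0, 9.4, -1.0]
width: 0.083
grip_force: 49.3
```

Call:
step_arm --commands '[{"fingers":1,"dx":-0.0003,"dy":0.001,"dz":0,"roll":0},{"fingers":1,"dx":-0.0003,"dy":0.002,"dz":0,"roll":0},{"fingers":1,"dx":-0.0003,"dy":0.003,"dz":0,"roll":0}]'

```text
time: 16.58
tool_pos: [0.4362, 0.1772, 0.0307]
tcp_rot: [-3.13, 0.233, -0.004]
wrist_force: [-2.3, 8.7, -2.0]
width: 0.086
grip_force: 49.3
```

Call:
step_arm --commands '[{"fingers":1,"dx":0,"dy":0.001,"dz":0,"roll":0},{"fingers":1,"dx":0,"dy":0.002,"dz":0,"roll":0},{"fingers":1,"dx":0,"dy":0.003,"dz":0,"roll":0}]'

```text
time: 16.95
tool_pos: [0.4358, 0.1743, 0.0307]
tcp_rot: [-3.13, 0.234, -0.004]
wrist_force: [-2.0, 9.2, -1.7]
width: 0.087
grip_force: 49.3
```

Call:
step_arm --commands '[{"fingers":1,"dx":0,"dy":0.001,"dz":0,"roll":0},{"fingers":1,"dx":0,"dy":0.002,"dz":0,"roll":0},{"fingers":1,"dx":0,"dy":0.003,"dz":0,"roll":0}]'

```text
time: 17.32
tool_pos: [0.4354, 0.1713, 0.0307]
tcp_rot: [-3.13, 0.234, -0.004]
wrist_force: [-2.7, 8.8, -1.5]
width: 0.084
grip_force: 49.3
```

Call:
step_arm --commands '[{"fingers":1,"dx":0,"dy":0.001,"dz":0,"roll":0},{"fingers":1,"dx":0,"dy":0.002,"dz":0,"roll":0},{"fingers":1,"dx":0,"dy":0.003,"dz":0,"roll":0},{"fingers":1,"dx":0,"dy":0.004,"dz":0,"roll":0}]'

```text
time: 17.82
tool_pos: [0.4348, 0.1673, 0.0307]
tcp_rot: [-3.13, 0.233, -0.004]
wrist_force: [-1.4, 8.5, -1.2]
width: 0.088
grip_force: 49.3
```

Call:
step_arm --commands '[{"fingers":1,"dx":0,"dy":0.001,"dz":0,"roll":0},{"fingers":1,"dx":0,"dy":0.002,"dz":0,"roll":0},{"fingers":1,"dx":0,"dy":0.003,"dz":0,"roll":0},{"fingers":1,"dx":0,"dy":0.004,"dz":0,"roll":0}]'

```text
time: 18.32
tool_pos: [0.4342, 0.1633, 0.0307]
tcp_rot: [-3.13, 0.233, -0.004]
wrist_force: [-1.4, 8.9, -1.3]
width: 0.085
grip_force: 49.3
```

Call:
step_arm --commands '[{"fingers":1,"dx":0,"dy":0.001,"dz":0,"roll":0},{"fingers":1,"dx":0,"dy":0.002,"dz":0,"roll":0},{"fingers":1,"dx":0,"dy":0.003,"dz":0,"roll":0}]'

```text
time: 18.7
tool_pos: [0.4337, 0.1603, 0.0307]
tcp_rot: [-3.13, 0.234, -0.004]
wrist_force: [-2.2, 8.2, -1.8]
width: 0.085
grip_force: 49.3
```

Call:
step_arm --commands '[{"fingers":1,"dx":0,"dy":0.001,"dz":0,"roll":0},{"fingers":1,"dx":0,"dy":0.002,"dz":0,"roll":0}]'

```text
time: 18.95
tool_pos: [0.4335, 0.1584, 0.0307]
tcp_rot: [-3.13, 0.233, -0.004]
wrist_force: [-1.6, 9.4, -1.4]
width: 0.085
grip_force: 49.3
```

Call:
step_arm --commands '[{"fingers":1,"dx":0,"dy":0.001,"dz":0,"roll":0},{"fingers":1,"dx":0,"dy":0.002,"dz":0,"roll":0}]'

```text
time: 19.2
tool_pos: [0.4332, 0.1561, 0.0306]
tcp_rot: [-3.131, 0.233, -0.004]
wrist_force: [-1.2, 6.1, -1.4]
width: 0.083
grip_force: 49.2
```

Call:
step_arm --commands '[{"fingers":1,"dx":0,"dy":0.001,"dz":0,"roll":0},{"fingers":1,"dx":0,"dy":0.002,"dz":0,"roll":0}]'

```text
time: 19.45
tool_pos: [0.4327, 0.1535, 0.0304]
tcp_rot: [-3.132, 0.233, -0.003]
wrist_force: [-0.8, 3.3, -2.2]
width: 0.082
grip_force: 49.2
```

Call:
step_arm --commands '[{"fingers":1,"dx":0,"dy":0.001,"dz":0,"roll":0},{"fingers":1,"dx":0,"dy":0.0015,"dz":0,"roll":0}]'

```text
time: 19.7
tool_pos: [0.4321, 0.1509, 0.0301]
tcp_rot: [3.132, -0.232, 0.002]
wrist_force: [0.2, 0.6, -1.9]
width: 0.085
grip_force: 49.3
```

The force is falling, so the ball is dropping into the notch. I'll creep on to feel the stop.

Call:
step_arm --commands '[{"fingers":1,"dx":0,"dy":0.0005,"dz":0,"roll":0},{"fingers":1,"dx":0,"dy":0.001,"dz":0,"roll":0}]'

```text
time: 19.95
tool_pos: [0.4322, 0.1508, 0.0304]
tcp_rot: [-3.132, 0.234, -0.002]
wrist_force: [2.4, 3.9, -2.2]
width: 0.083
grip_force: 49.4
```

Call:
step_arm --commands '[{"fingers":1,"dx":0,"dy":0.0005,"dz":0,"roll":0},{"fingers":1,"dx":0,"dy":0.001,"dz":0,"roll":0}]'

```text
time: 20.2
tool_pos: [0.4323, 0.1507, 0.0306]
tcp_rot: [-3.13, 0.235, -0.003]
wrist_force: [1.1, 8.2, -2.8]
width: 0.085
grip_force: 49.5
```

Call:
step_arm --commands '[{"fingers":1,"dx":0,"dy":0.0005,"dz":0,"roll":0},{"fingers":1,"dx":0,"dy":0.001,"dz":0,"roll":0}]'

```text
time: 20.45
tool_pos: [0.4323, 0.1507, 0.0309]
tcp_rot: [-3.129, 0.235, -0.003]
wrist_force: [0.6, 12.3, -2.2]
width: 0.083
grip_force: 49.6
```

The position is stuck while the force rises to 12 N, so the nose is on the stop. I'll press to about 15 N, relax, then let go with a small opening.

Call:
step_arm --commands '[{"fingers":1,"dx":0,"dy":0.0007,"dz":0,"roll":0},{"fingers":1,"dx":0,"dy":0.0007,"dz":0,"roll":0},{"fingers":1,"dx":0,"dy":-0.001,"dz":0,"roll":0},{"fingers":1,"dx":0,"dy":-0.002,"dz":0,"roll":0},{"fingers":1,"dx":0,"dy":-0.0025,"dz":0,"roll":0},{"fingers":1,"dx":0,"dy":-0.0025,"dz":0,"roll":0}]'

```text
time: 21.2
tool_pos: [0.4318, 0.151, 0.0301]
tcp_rot: [-3.133, 0.233, -0.001]
wrist_force: [2.5, 1.9, -1.4]
width: 0.089
grip_force: 49.6
```

Call:
step_arm --commands '[{"fingers":0.4,"dx":0,"dy":0,"dz":0,"roll":0},{"fingers":0.4,"dx":0,"dy":0,"dz":0,"roll":0},{"fingers":0.4,"dx":0,"dy":0,"dz":0,"roll":0},{"fingers":0.4,"dx":0,"dy":0,"dz":0,"roll":0}]'

```text
time: 21.7
tool_pos: [0.4312, 0.1509, 0.0299]
tcp_rot: [3.133, -0.233, -0.001]
wrist_force: [-0.8, -0.3, -0.6]
width: 0.3
grip_force: 0.0
```

Call:
step_arm --commands '[{"fingers":0.4,"dx":0,"dy":0,"dz":-0.01,"roll":0},{"fingers":0.4,"dx":0,"dy":0,"dz":-0.03,"roll":0},{"fingers":0.4,"dx":0,"dy":0,"dz":-0.06,"roll":0},{"fingers":0.4,"dx":0,"dy":0,"dz":-0.09,"roll":0},{"fingers":0.4,"dx":-0.02,"dy":0,"dz":-0.12,"roll":0},{"fingers":0.4,"dx":-0.04,"dy":0,"dz":-0.14,"roll":0},{"fingers":0.4,"dx":-0.04,"dy":0,"dz":-0.14,"roll":0},{"fingers":0.4,"dx":-0.04,"dy":0,"dz":-0.14,"roll":0}]'

```text
time: 22.7
tool_pos: [0.3921, 0.1569, 0.1698]
tcp_rot: [-3.133, 0.233, -0.001]
wrist_force: [-0.5, 0.3, -0.1]
width: 0.3
grip_force: 0.0
```

```bash
python3 w.py w7
```

```text
22.7 [0.3920583  0.15690506 0.16984817] [-0.46347647  0.31768359 -0.14186445] [0.3218394  2.04116797] yaw tool y -98.5054184958649 0.30022595942888003
```

View pics/w7.png

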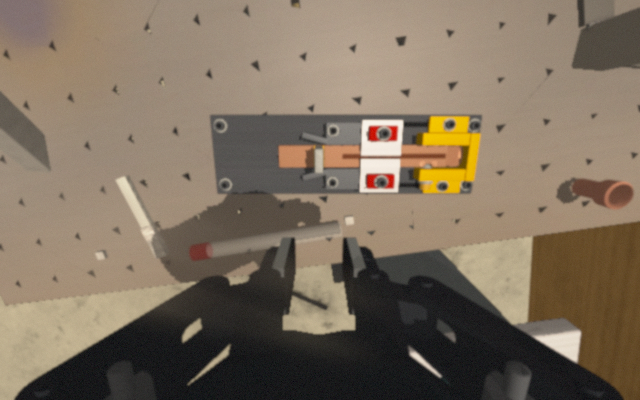

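The bar lies fully in the channel under the coupons, with its nose at (462,156) against the catch and the ball at the notch (428,166). The gripper is clear, and the cup, tube and soapstone have not moved.

```bash
python3 -c "
from h import *
print(finish_job())"
```

```text
the job is handed in; nothing more can be done
None
```

The backing bar is home in the jig: the push force fell as the ball entered the notch, then rose against the stop. I let go, the cup, tube and soapstone look unmoved in the last picture, and I handed the job in at about 23 s; no verdict came back.

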